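# Hang the lift-off cabinet door

### The job

Lift the little cabinet door out of its wooden rest, lower it in the open position (standing well out from the cabinet front) so that both hinge sockets go fully down over the two upright pintles, feeling for them gently and never forcing the door. Let go of it hanging there open, then swing it gently shut against the bump stops and move clear; leave the small dish, the tin of gravers and the cup of punches where they are.

Things in the scene. Friction and masses are not known exactly. Their poses are not given: they have to be found in the camera images.
- door: Loose wooden door, 0.17 to 0.36 kg, board 120 x 120 x 12 mm with two tube sockets on one edge. Origin: on the hinge (socket) axis, level with the board's bottom edge; x along the board to the free edge (board x = 10..130 mm), y across the thickness (mid-plane y = 0), z up. Starts upright in the rest, hinge edge away from the robot. Best gripped from above across the middle of the top edge.
- door_socket (a point): Centre of the lower end of the door's lower socket, 15 mm above the door's origin; the upper socket's lower end is 70 mm above it on the same axis. Sockets: upright steel tubes, outside 14.4, inside 9.0 mm diameter, 16 mm long, open at both ends.
- door_edge (a point): Middle of the door's free upright edge: x = 130, y = 0, z = 60 mm in the door's frame. The brass knob stands 16 mm out of the outer face (the door's -y) at x = 118, z = 60 mm.
- cabinet: Fixed wooden cabinet, 160 wide (y) x 100 deep (x) x 140 mm high, front (open, 50 mm ahead of the origin) facing its -x. Origin: centre of its underside, z up. Fully open the hung door's x axis points along the cabinet's -x; shut, along its -y with the outer face to the front. The door swings freely, without a catch, its bottom edge 15 mm over the table.
- pintle_nominal (a point): On the cabinet, x -64, y 50, z 42 mm: nominal tip of the lower pintle. The true pintles (on a strap clamped through slots) stand anywhere up to 15 mm to either side of it along the cabinet's y, not measured: see or feel for them; x and z are true. Two firm upright steel pins, 7 mm diameter, 12 mm tall, tips 70 mm apart in height on one axis, each on a 14 mm shoulder disc on which the socket seats.
- bump_stop (a point): On the cabinet: tip of the lower of two rubber bump stops, 9 mm high on the right jamb (x -59, y -52, z 40 mm; the other at z 115 mm). The shut door's inner face lies on them, parallel to the front within 2 degrees.
- rest: Fixed wooden rest, base 120 x 70 x 12 mm, with two rails along its x forming a slot 15 mm wide and 28 mm deep (rail tops 40 mm above the table) in which the door stands on edge. Origin: centre of its underside.
- graver_tin: Bystander: black tin with gravers, 60 mm diameter, 80 mm high. Origin: centre of its underside.
- small_dish: Bystander: small brass dish, 92 mm diameter, 13 mm high. Origin: centre of its underside.
- punches: Bystander: brass cup with steel punches, 57 mm diameter, 116 mm high. Origin: centre of its underside.

How it is judged:
By the outcome, as a careful person would: the job done as asked, in the order asked, and still so for the second after the job is handed in, with the robot touching nothing.
It also fails if it takes over 67 s, if anything falls off the work surface, if the arm or the gripper's body presses on something with over 40 N, if the wrist force passes 120 N, or if a joint passes its speed limit or range.

### The arm

A 6-joint arm with a two-finger parallel gripper is mounted at the origin on a cart in front of the work surface, level with it; the furniture and walls round the work are solid. World frame = base frame: x ahead of the robot, y to its left, z up, the work surface at z = 0. Lengths are in mm, angles in rad, forces in N, time in s.
With the tool pointing down it reaches from about 300 to 775 mm from the base axis. Payload 14.6 kg.
Tool frame: the origin (TCP) lies on the centre line of the jaws, within the pads' length; the fingertips stand 19 mm ahead of it and the grasp point (between the pads) is the TCP (bot.tip_reach is the distance from the TCP to the fingertips, in mm); z points along the fingers, y is the line along which they close (so a half turn about z gives the same grasp; the last joint's range is limited). The gripper opens to 85 mm and grips with 20 to 120 N. Pads are 22 mm wide; open, the fingers measure 114 mm over their backs; the gripper's body (76 mm by 85 mm) begins 54 mm behind the grasp point. The pads swing forward as they close: fully open they stand 13 mm farther back than shut.
Start: joints at [1.161, 0.3, 1.521, -0, 1.321, -0.067], TCP at [184.866, 517.99, 250.281] pointing down, gripper open.
Joint ranges: [-3.03, 3.03], [-0.79, 2.21], [0.23, 2.52], [-1.04, 4.18], [0, 3.07], [-2.55, 2.55]. Speed limits (rad/s): [2.22, 2.22, 2.57, 3.14, 3.14, 3.14].

### API

Orientations are given as a unit quaternion [w, x, y, z].
In Python, from rig import bot gives the robot as it stands. Calls block until the motion is done:
- bot.move_to(position, orientation): joint-space move of the TCP to a pose.
- bot.servo_line(position, attitude=None, speed=150, until_force=None): straight line of the TCP; attitude=None keeps the orientation; speed is the mean speed in mm/s. With until_force (N) it stops when the force on the tool has changed by that much, and returns True; else False.
- bot.move_joints(angles): joint-space move.
- bot.move_gripper(opening, grip_force=None): finger opening in mm; grip_force is the grip in N (None keeps the last); returns when the fingers have stopped.
- bot.dwell(seconds).
- bot.ik(position, orientation): joint angles nearest the present ones, or None.
- bot.read_state(): the state.
- bot.read_camera(name): name is "scene" or "side" or "wrist"; returns a dict with "image" (480x640x3 uint8, blue, green, red), "depth" (480x640 float32, mm along the optical axis (not along the pixel's ray), 0 where there is no reading), "fovy" (degrees; the focal length in pixels is half the picture's height over the tangent of half this angle, whatever the lens; pixels are square), "cx", "cy" (the principal point, pixels), "eye" and "attitude" of the camera in the world; the wrist camera has in their place "mount" (4x4, takes a point from camera to tool coordinates, whose origin is the TCP and whose axes are the flange's). Camera axes: x right, y down, z forward; pixel columns grow to the right and rows downward; lengths in mm; the calibration is good to about 2 mm. A picture is of the moment at which its call begins: read the wrist's pose just before it.
A pose or a line that the arm cannot do raises bot.MotionError and nothing moves.
- bot.finish_job(): hands the job in; it is judged then, once.
The state is a dict: "clock": time; "joint_positions": joint angles; "qvel": joint speeds; "effort": joint torques, N m; "ee_pos": TCP position; "tool_rot": TCP orientation; "ft_force": force on the tool from outside, world axes, zero at the start; "moment": the same for the moment, N m; "grip_width": finger opening in mm; "grip_force": force on a finger pad.
Only numpy, scipy, OpenCV 4.12 (cv2) and the standard library are available. Lean on these libraries where they do the work, as an engineer would, in place of code of your own. Each camera call takes 0.05 s, during which the arm holds its last target. There are 200 camera calls.

## Working session

There is one attempt and no reset: what is moved stays moved. The work goes in short steps, each a Python script; the robot and the scene stay as the last script left them, time stands still between calls to the robot, and variables do not carry over. Pictures are saved under pics/ and viewed, at most 10 in all, crops included, and the job is handed in when it is done.

```bash
ls; mkdir -p pics
cat > h.py <<'E'
import numpy as np, cv2
from rig import bot
from scipy.spatial.transform import Rotation as R
def rot(q): return R.from_quat([q[1],q[2],q[3],q[0]]).as_matrix()
def quat(M):
    q=R.from_matrix(M).as_quat(); return [q[3],q[0],q[1],q[2]]
def cam(n):
    s=bot.read_state(); c=bot.read_camera(n)
    c['f']=240/np.tan(np.radians(c['fovy'])/2)
    if n=='wrist':
        T=np.array(c['mount']); Rt=rot(s['tool_rot'])
        c['Rw']=Rt@T[:3,:3]; c['o']=Rt@T[:3,3]+np.array(s['ee_pos'])
    else:
        a=np.array(c['attitude']); c['Rw']=rot(a) if a.size==4 else a[:3,:3]; c['o']=np.array(c['eye'])
    return c
def ray(c,u,v): return c['Rw']@np.array([(u-c['cx'])/c['f'],(v-c['cy'])/c['f'],1.])
def onplane(c,u,v,z):
    d=ray(c,u,v); return c['o']+d*(z-c['o'][2])/d[2]
def cloud(c):
    v,u=np.mgrid[:480,:640]; D=c['depth'].astype(float)
    P=np.stack([(u-c['cx'])/c['f']*D,(v-c['cy'])/c['f']*D,D],-1)@c['Rw'].T+c['o']
    P[D<=0]=np.nan; return P
def proj(c,p):
    q=c['Rw'].T@(np.array(p)-c['o']); return q[:2]/q[2]*c['f']+[c['cx'],c['cy']]
E
python3 - <<'E'
from h import *
for n in ['scene','side']:
    c=cam(n); cv2.imwrite(f'pics/{n}0.png',c['image']); print(n,c['o'],c['Rw'][:,2],c['f'])
    np.savez(f'{n}0.npz',**{k:c[k] for k in ['image','depth','f','cx','cy','Rw','o']})
s=bot.read_state(); print(s['clock'],s['tool_rot'],s['grip_width'],s['ft_force'])
E
```

```text
pics
scene [ 173.03484589 -477.16324225  659.71974673] [ 0.44616659  0.56731331 -0.69216398] 474.8639558189123
side [ 420.40417834 1181.46260608  797.58309672] [ 0.10043382 -0.84994272 -0.51721409] 571.5637029922817
0.1 [-1.34618486e-04  1.70564196e-01  9.85346409e-01 -5.38802011e-04] 85.35646848039123 [-0.59365254  0.31339042  0.0663914 ]
```

View pics/scene0.png

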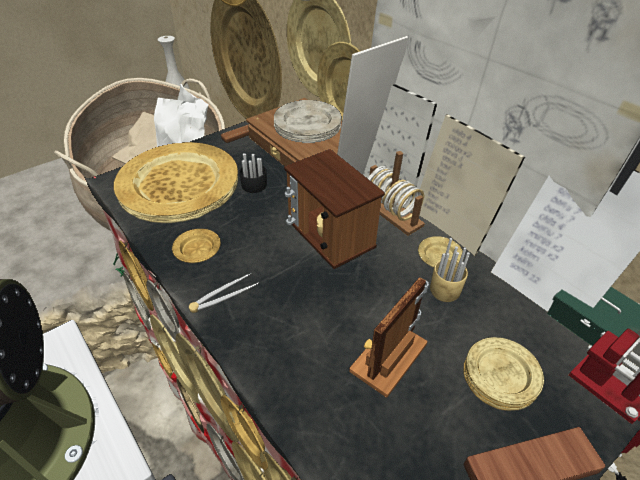

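View pics/side0.png

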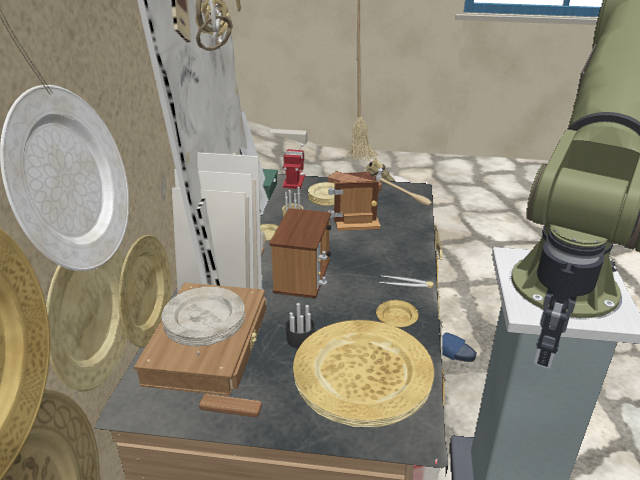

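The scene picture shows the cabinet at (335,205), with its pintle strap at its left front edge (292,200). The door stands in the rest at (395,330), with its sockets at the far edge (422,290). The dish is at (197,245), the tin at (252,175) and the punches at (450,272). I'll get poses from depth next.

Run:
```python
from h import *
for n in ['scene','side']:
    c=dict(np.load(f'{n}0.npz')); P=cloud(c)
    box={'scene':{'cab':(280,140,390,275),'door':(340,265,435,400),'dish':(165,220,225,270),'tin':(235,145,272,195),'pun':(425,235,475,305)},
         'side':{'cab':(268,205,335,300),'door':(325,168,385,232)}}[n]
    for k,(a,b,e,f) in box.items():
        Q=P[b:f,a:e].reshape(-1,3); Q=Q[~np.isnan(Q[:,0])]
        lo,hi={'cab':(134,150),'door':(126,140),'dish':(6,25),'tin':(30,85),'pun':(40,118)}[k]
        print(n,k,'zmax',np.percentile(Q[:,2],99))
        T=Q[(Q[:,2]>lo)&(Q[:,2]<hi)]
        if len(T)<5: continue
        r=cv2.minAreaRect(T[:,:2].astype(np.float32)); print('   ',len(T),np.median(T[:,2]).round(1),np.round(r[0],1),np.round(r[1],1),round(r[2],2),'\n',cv2.boxPoints(r).round(0).tolist())
        if k=='door':
            T=Q[(Q[:,2]>6)&(Q[:,2]<16)]
            r=cv2.minAreaRect(T[:,:2].astype(np.float32)); print('  base',r)
```

```text
scene cab zmax 140.51501730897814
    3525 138.8 [659.7  48.2] [170.4 170.8] 85.88 
 [[568.0, -31.0], [739.0, -43.0], [751.0, 127.0], [581.0, 139.0]]
scene door zmax 131.7801379560444
    656 131.0 [ 525.2 -225.4] [121.6  13.2] 12.84 
 [[464.0, -233.0], [467.0, -245.0], [586.0, -218.0], [583.0, -206.0]]
  base ((594.2632446289062, -207.21311950683594), (277.2857360839844, 73.80317687988281), 14.813643455505371)
scene dish zmax 14.827792696588018
    772 10.4 [401.4 195.7] [132.4  91.2] 73.46 
 [[339.0, 145.0], [426.0, 119.0], [464.0, 246.0], [376.0, 272.0]]
scene tin zmax 75.32909711126186
    513 40.6 [614.7 316.7] [144.8  75.9] 49.64 
 [[539.0, 286.0], [597.0, 237.0], [690.0, 347.0], [633.0, 396.0]]
scene pun zmax 110.75410428464671
    917 60.1 [ 657.4 -189.9] [ 55.9 132.5] 89.14 
 [[591.0, -217.0], [723.0, -219.0], [724.0, -163.0], [592.0, -161.0]]
side cab zmax 142.1741247660346
    1782 139.6 [628.1  53.1] [174.3 108.9] 85.84 
 [[568.0, -30.0], [676.0, -38.0], [689.0, 136.0], [580.0, 144.0]]
side door zmax 138.38555778759465
    209 131.3 [ 565.6 -114.6] [301.8 100.1] 68.88 
 [[465.0, -237.0], [558.0, -273.0], [667.0, 8.0], [573.0, 44.0]]
  base ((546.5752563476562, -371.447265625), (180.4993438720703, 391.7529296875), 0.4716367721557617)
```

Run:
```python
from h import *
c=bot.read_camera('wrist'); print(np.round(c['mount'],3),c['fovy'],c['cx'],c['cy'])
for psi in (-4,176):
    M=(R.from_euler('z',psi,degrees=True)*R.from_euler('x',180,degrees=True)).as_matrix()
    print(psi,bot.ik([470,90,300],quat(M)),bot.ik([500,100,140],quat(M)))
for psi in (13,193):
    M=(R.from_euler('z',psi,degrees=True)*R.from_euler('x',180,degrees=True)).as_matrix()
    print(psi,bot.ik([525,-225,120],quat(M)))
```

```text
[[ 1.00000e-03 -9.60000e-01 -2.81000e-01  7.13470e+01]
 [ 1.00000e+00  1.00000e-03  1.00000e-03  2.13000e-01]
 [-1.00000e-03 -2.81000e-01  9.60000e-01 -1.22707e+02]
 [ 0.00000e+00  0.00000e+00  0.00000e+00  1.00000e+00]] 64.95434504196679 321.50006626585383 242.3064360313787
-4 [ 1.12641536e-01  1.02425896e-01  1.64149816e+00 -4.44089210e-16
  1.39766859e+00  1.75325103e+00] [ 1.25555275e-01  3.34641227e-01  1.75132988e+00 -4.44089210e-16
  1.05562154e+00  1.76616477e+00]
176 [ 0.11264154  0.1024259   1.64149816  0.          1.39766859 -1.38834162] [ 0.12555528  0.33464123  1.75132988  0.          1.05562154 -1.37542788]
13 [-4.69013256e-01  4.83617166e-01  1.58856325e+00 -4.44089210e-16
  1.06941224e+00  8.74890268e-01]
193 [-0.46901326  0.48361717  1.58856325  0.          1.06941224 -2.26670239]
```

```bash
cat >> h.py <<'E'
def down(psi): return quat((R.from_euler('z',psi,degrees=True)*R.from_euler('x',180,degrees=True)).as_matrix())
def save(c,n): np.savez(n,**{k:c[k] for k in ['image','depth','f','cx','cy','Rw','o']})
E
python3 - <<'E'
from h import *
bot.move_to([480,95,230],down(-4)); bot.dwell(.2)
c=cam('wrist'); save(c,'w1.npz'); cv2.imwrite('pics/w1.png',c['image']); print(bot.read_state()['clock'],c['o'])
P=cloud(c); Q=P.reshape(-1,3); Q=Q[~np.isnan(Q[:,0])]
T=Q[(Q[:,2]>134)&(Q[:,2]<146)&(Q[:,0]>540)]; print(len(T)); r=cv2.minAreaRect(T[:,:2].astype(np.float32)); print(cv2.boxPoints(r), np.median(T[:,2]))
E
```

```text
2.2667 [550.89889149  90.81241338 352.71663565]
26754
[[568.1424   -27.763344]
 [606.54694  -30.41536 ]
 [618.13556  137.40346 ]
 [579.731    140.05548 ]] 139.07162666295469
```

View pics/w1.png

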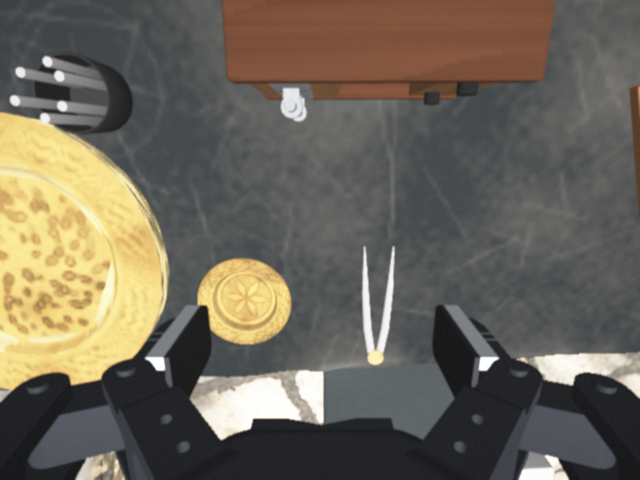

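The wrist picture shows the upper pintle at about (290,103), the lower one just below and right at (298,113), and the two bumpers at (432,98) and (467,89). I'll zoom in on the pintles.

Run:
```python
from h import *
c=dict(np.load('w1.npz')); im=c['image'][75:135,255:335]
cv2.imwrite('pics/w1z.png',cv2.resize(im,None,fx=10,fy=10,interpolation=cv2.INTER_CUBIC))
P=cloud(c)
for v in range(84,126,3): print(v,[(int(u),*P[v,u].round(0).astype(int)) for u in range(282,308,4) if not np.isnan(P[v,u,0])])
```

```text
84 [(282, np.int64(579), np.int64(112), np.int64(118)), (286, np.int64(579), np.int64(110), np.int64(119)), (290, np.int64(579), np.int64(107), np.int64(118)), (294, np.int64(579), np.int64(105), np.int64(118)), (298, np.int64(578), np.int64(103), np.int64(119)), (302, np.int64(578), np.int64(100), np.int64(120)), (306, np.int64(578), np.int64(98), np.int64(117))]
87 [(282, np.int64(579), np.int64(113), np.int64(105)), (286, np.int64(579), np.int64(111), np.int64(105)), (290, np.int64(579), np.int64(108), np.int64(104)), (294, np.int64(579), np.int64(106), np.int64(102)), (298, np.int64(579), np.int64(104), np.int64(103)), (302, np.int64(578), np.int64(101), np.int64(106)), (306, np.int64(578), np.int64(99), np.int64(104))]
90 [(282, np.int64(579), np.int64(115), np.int64(91)), (286, np.int64(578), np.int64(111), np.int64(99)), (290, np.int64(578), np.int64(109), np.int64(98)), (294, np.int64(578), np.int64(106), np.int64(99)), (298, np.int64(577), np.int64(104), np.int64(99)), (302, np.int64(578), np.int64(102), np.int64(90)), (306, np.int64(578), np.int64(99), np.int64(87))]
93 [(2
[... 3286 characters left out ...]
564), np.int64(126), np.int64(-2)), (286, np.int64(564), np.int64(122), np.int64(-2)), (290, np.int64(563), np.int64(118), np.int64(-2)), (294, np.int64(562), np.int64(113), np.int64(29)), (298, np.int64(562), np.int64(109), np.int64(30)), (302, np.int64(562), np.int64(106), np.int64(30)), (306, np.int64(562), np.int64(104), np.int64(-2))]
123 [(282, np.int64(561), np.int64(126), np.int64(-1)), (286, np.int64(561), np.int64(122), np.int64(0)), (290, np.int64(561), np.int64(119), np.int64(-1)), (294, np.int64(561), np.int64(115), np.int64(0)), (298, np.int64(560), np.int64(111), np.int64(0)), (302, np.int64(560), np.int64(108), np.int64(-1)), (306, np.int64(560), np.int64(104), np.int64(-1))]
```

View pics/w1z.png

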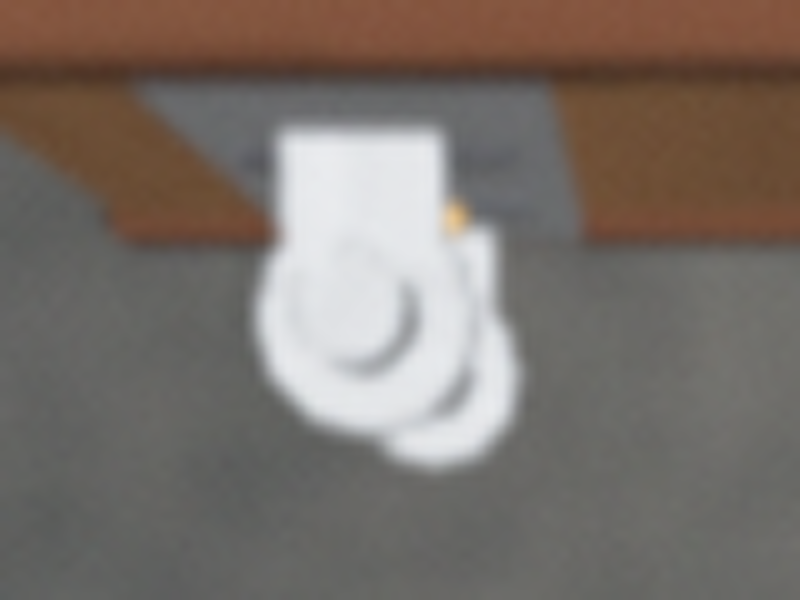

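The zoom puts the upper pintle tip at about pixel (289.5,105) and its shoulder disc at (291,107.3). Next I'll look at the door from above.

Run:
```python
from h import *
c=dict(np.load('w1.npz')); print('pin',onplane(c,289.5,105,112),onplane(c,291,107.3,100))
bot.move_to([525,-225,230],down(12.84)); bot.move_gripper(45,60); bot.dwell(.15)
c=cam('wrist'); save(c,'w2.npz'); cv2.imwrite('pics/w2.png',c['image']); print(bot.read_state()['clock'],c['o'])
P=cloud(c); Q=P.reshape(-1,3); Q=Q[~np.isnan(Q[:,0])]
T=Q[(Q[:,2]>127)&(Q[:,2]<136)&(abs(Q[:,1]+225)<45)&(Q[:,0]>440)]; print(len(T)); r=cv2.minAreaRect(T[:,:2].astype(np.float32)); print(r,cv2.boxPoints(r), np.median(T[:,2]))
print(proj(c,[593.5,-209.6,113]))
```

```text
pin [567.99654503 109.10431527 112.        ] [567.42086693 109.19500381 100.        ]
4.1667 [ 594.36893349 -208.89555892  352.70765687]
3590
((525.0431518554688, -224.058349609375), (120.275634765625, 11.749460220336914), 13.250598907470703) [[ 465.15982 -232.12425]
 [ 467.85294 -243.5609 ]
 [ 584.9265  -215.99245]
 [ 582.2334  -204.5558 ]] 131.0529307147935
[322.50031855 134.19182682]
```

View pics/w2.png

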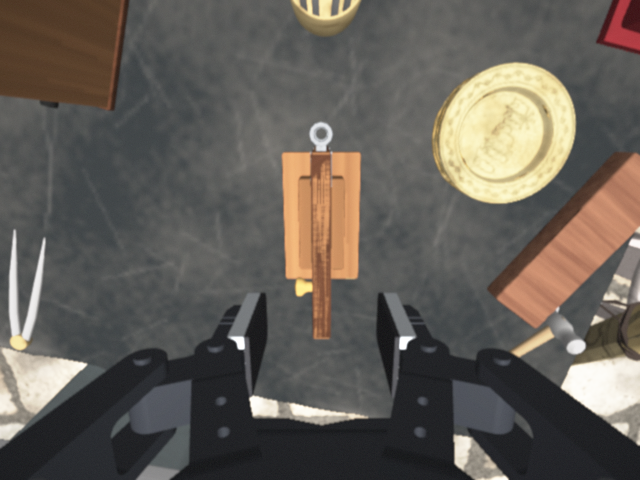

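The upper socket shows at pixel (320.5,133), with the door board below it. The grasp line agrees with the depth fit. Grip and carry to a standoff.

Run:
```python
from h import *
c=dict(np.load('w2.npz')); s=onplane(c,320.5,133.3,113); print('socket',s)
q=down(13.1)
bot.servo_line([525,-224.2,118],q,speed=120)
bot.move_gripper(8,60); st=bot.read_state(); print(st['grip_width'],st['grip_force'],st['clock'],st['ee_pos'],st['ft_force'])
assert st['grip_width']<16
d=rot(st['tool_rot']).T@(s-np.array(st['ee_pos'])); print('d',d)
bot.servo_line([525,-224.2,200],speed=90); bot.dwell(.1); print(bot.read_state()['ft_force'],bot.read_state()['grip_width'])
bot.servo_line([430,-150,175],down(5),speed=180)
psi=-3.95
pin=np.array([568.,109.1,0])
Rt=rot(down(psi)); hx=Rt@np.array([70,0,0])
t=pin-hx-Rt@np.array([25,0,0]); t[2]=156; print('target',t)
pre=t-Rt@np.array([30,0,0]); bot.servo_line(pre,down(psi),speed=180)
bot.servo_line(t,speed=100); bot.dwell(.2)
c=cam('wrist'); save(c,'w3.npz'); cv2.imwrite('pics/w3.png',cv2.resize(c['image'][0:240,220:420],None,fx=4,fy=4,interpolation=cv2.INTER_CUBIC)[:600]); st=bot.read_state(); print(st['clock'],st['ft_force'],st['ee_pos'])
```

```text
socket [ 593.73755716 -208.29192403  113.        ]
11.212442635169472 59.30512189865112 5.65 [ 525.24127851 -224.35873265  118.61022298] [-0.99349747 -0.40757183  5.90019091]
d [70.35066041 -0.12841017  5.66791148]
[ 0.33959661 -1.56586791 -2.57844188] 11.181194913277597
target [473.22566828 115.6441613  156.        ]
9.9833 [-0.16258203  0.18223553 -2.04996515] [472.88414766 115.66144182 156.07333352]
```

View pics/w3.png

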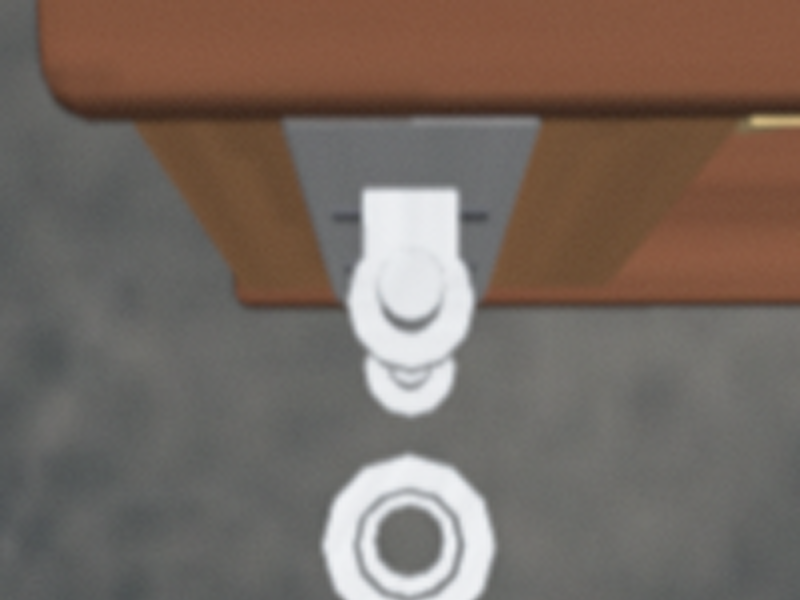

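The crop shows the pintle tip at full-image (322.4,70.9) and the socket top ring at (322.1,134.9). They are well aligned laterally. I'll work out the offset, then lower while feeling for the pins.

```bash
cat > seat.py <<'E'
from h import *
c=dict(np.load('w3.npz')); st=bot.read_state(); z0=st['ee_pos'][2]; oz=z0-106.6
pin=onplane(c,322.4,70.9,112); so=onplane(c,322.1,134.9,oz+101); print('pin',pin,'socket',so)
p=np.array(st['ee_pos'])+[*(pin-so)[:2],0]; print('delta',(pin-so)[:2])
bot.servo_line(p,speed=50)
p[2]=106.6+31.5; bot.servo_line(p,speed=40); bot.dwell(.2)   # sockets ~4.5 mm over tips
offs=[(0,0)]+[(r*np.cos(a),r*np.sin(a)) for r,n in ((1.2,6),(2.4,10)) for a in np.arange(n)*2*np.pi/n]
up=p[2]; base=p.copy()
for k,(dx,dy) in enumerate(offs):
    q=base+[dx,dy,0]
    if k: bot.servo_line([q[0],q[1],zc+1.5],speed=25)
    hit=bot.servo_line([q[0],q[1],106.6+14],speed=18,until_force=5)
    s=bot.read_state(); zc=s['ee_pos'][2]; print(k,round(dx,1),round(dy,1),hit,'oz',round(zc-106.6,1),np.round(s['ft_force'],1),round(s['clock'],1))
    if zc-106.6<18: break
E
python3 seat.py
```

```text
pin [567.67432744 109.10922902 112.        ] socket [542.96094075 110.93641515 150.47333352]
delta [24.71338669 -1.82718613]
0 0 0 True oz 14.3 [-2.1  0.1  3.5] 12.3
```

The door seated at the first try, with its origin at z about 14.5 and little force. I'll release, back off, and check how it hangs.

```bash
cat >> h.py <<'E'
def doortop(c,lim):
    Q=cloud(c).reshape(-1,3); Q=Q[~np.isnan(Q[:,0])]
    T=Q[(Q[:,2]>129)&(Q[:,2]<138)&(Q[:,0]<lim)&(Q[:,0]>400)&(Q[:,1]>-60)&(Q[:,1]<160)]
    r=cv2.minAreaRect(T[:,:2].astype(np.float32)); return len(T),np.median(T[:,2]),r,cv2.boxPoints(r).round(1).tolist()
E
python3 - <<'E'
from h import *
s=bot.read_state(); p=np.array(s['ee_pos']); h=p+rot(s['tool_rot'])@np.array([70.35,0,0]); print('hinge',h,s['ft_force']); np.save('hinge.npy',h)
bot.servo_line(p+[0,0,.4],speed=10); bot.dwell(.2); print(bot.read_state()['ft_force'])
bot.move_gripper(50); bot.dwell(.2)
bot.servo_line([p[0],p[1],230],speed=100); bot.dwell(.2)
c=cam('wrist'); save(c,'w4.npz'); cv2.imwrite('pics/w4.png',c['image']); print(doortop(c,562)); s=bot.read_state(); print(s['clock'],s['ft_force'])
E
```

```text
hinge [567.59883661 108.97621128 120.87838316] [-2.08605519  0.07594727  3.48873548]
[ 0.13748465 -1.03547721  0.54574326]
(3586, np.float64(132.14193971762995), ((496.251708984375, 114.25839233398438), (12.000508308410645, 120.21135711669922), 86.07351684570312), [[435.8999938964844, 112.4000015258789], [555.7999877929688, 104.19999694824219], [556.5999755859375, 116.0999984741211], [436.70001220703125, 124.4000015258789]])
14.9333 [ 0.27005008 -0.78971046 -0.46254623]
```

View pics/w4.png

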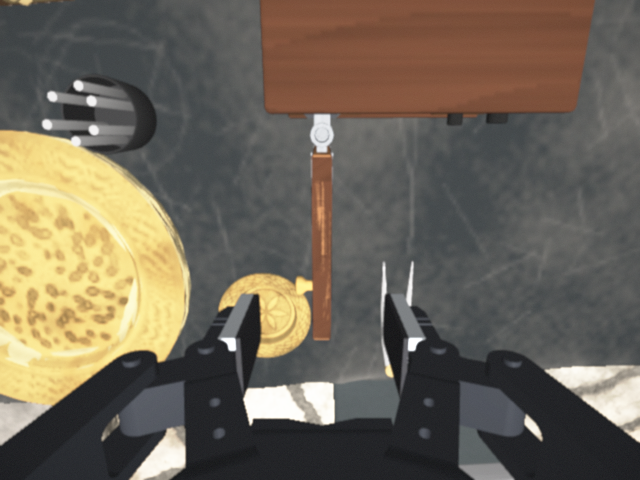

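The door hangs open with its top edge running from (321,150) to (321,340) and the socket on the pintle at (321,135). Measured yaw is within 0.1° of fully open. Next I'll swing it shut from the knob side.

```bash
cat > swing.py <<'E'
from h import *
h=np.load('hinge.npy')
def pose(th,r=100,off=24,z=119):
    a=np.radians(176.05+th); u=np.array([np.cos(a),np.sin(a),0]); n=np.array([np.sin(a),-np.cos(a),0])
    p=h+r*u+off*n; p[2]=z; return p,down(th-3.95)
for th in (0,45,95): print(bot.ik(*pose(th)) is not None,end=' ')
bot.move_gripper(0,30)
p,q=pose(0,off=42,z=230); bot.servo_line(p,q,speed=120)
p,q=pose(0,off=42); bot.servo_line(p,speed=120)
p,q=pose(0); bot.servo_line(p,speed=40)
for th in range(10,81,10):
    hit=bot.servo_line(*pose(th),speed=35,until_force=10)
    if hit: print('hit',th,bot.read_state()['ft_force']); break
else:
    b=bot.read_state()['ft_force']
    hit=bot.servo_line(*pose(97),speed=14,until_force=3)
    s=bot.read_state(); print(hit,s['ee_pos'],np.round(s['ft_force'],1),np.round(b,1),s['clock'])
    bot.dwell(.3); print(np.round(bot.read_state()['ft_force'],1))
c=cam('scene'); save(c,'s2.npz'); cv2.imwrite('pics/s2.png',c['image'][90:330,180:500].repeat(2,0).repeat(2,1)); print(doortop(cam('wrist'),600))
E
python3 swing.py
```

```text
True True True True [540.53892993  10.59442905 118.51391437] [-0.5  0.4  0.8] [-0.9 -0.9  0. ] 24.4333
[-0.5  0.1 -0.1]
(17662, np.float64(133.2180868664879), ((578.9840087890625, 50.7164306640625), (125.10440063476562, 68.7391128540039), 66.3166732788086), [[522.4000244140625, 7.199999809265137], [585.2999877929688, -20.399999618530273], [635.5999755859375, 94.19999694824219], [572.5999755859375, 121.80000305175781]])
```

View pics/s2.png

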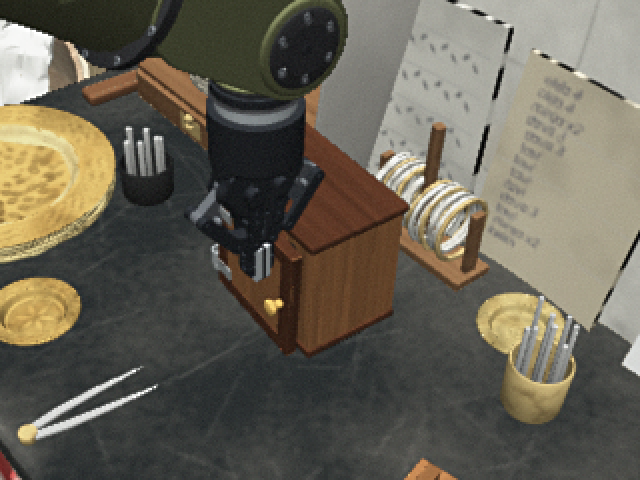

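The door is nearly shut: the board sits against the right jamb, with the knob at crop (272,305). The stop came from a small force change, so I'll confirm by pressing on slowly until there's firm but light contact.

Run:
```python
from h import *
n=rot(down(-3.95))@np.array([1,0,0])
for k in range(4):
    s=bot.read_state(); hit=bot.servo_line(np.array(s['ee_pos'])+4*n,speed=8,until_force=4)
    s=bot.read_state(); print(hit,np.round(s['ee_pos'],1),np.round(s['ft_force'],1))
    if hit: break
bot.dwell(.3); s=bot.read_state(); print(np.round(s['ft_force'],1))
p=np.array(s['ee_pos']); p=p-8*n; bot.servo_line(p,speed=10); p=p-60*n; bot.servo_line(p,speed=80)
p[2]=250; bot.servo_line(p,speed=120); bot.dwell(.2)
# turn so the camera looks down on the door's top edge
bot.move_to([480,60,230],down(-4)); bot.dwell(.3)
c=cam('wrist'); save(c,'w5.npz'); cv2.imwrite('pics/w5.png',c['image'])
h=np.load('hinge.npy'); Q=cloud(c).reshape(-1,3); Q=Q[~np.isnan(Q[:,0])]
t=np.radians(-3.95); L=(Q-h)@np.array([[np.cos(t),-np.sin(t)],[np.sin(t),np.cos(t)],[0,0]])
m=(Q[:,2]>127)&(Q[:,2]<136.5)&(L[:,0]>-30)&(L[:,0]<6)&(L[:,1]<-12)&(L[:,1]>-128)
Lm=L[m]; vx=cv2.fitLine(Lm.astype(np.float32),cv2.DIST_HUBER,0,.01,.01).ravel(); print(m.sum(),'tilt deg',np.degrees(np.arctan2(vx[0],vx[1])),vx,np.median(Q[m,2]))
for y in range(-125,-10,20):
    k=Lm[(abs(Lm[:,1]-y)<4)]; print(y,np.percentile(k[:,0],[2,98]).round(1) if len(k) else None)
print(bot.read_state()['clock'])
```

```text
True [540.5  10.7 118. ] [ 0.3 -0.   0.6]
[ 0.1 -0.5 -0. ]
4791 tilt deg 0.7270506 [ 1.2689087e-02  9.9991947e-01 -2.7058604e-01 -6.9679230e+01] 132.121076116852
-125 [-6.7  4.9]
-105 [-6.7  4.9]
-85 [-6.2  5.3]
-65 [-6.1  5.8]
-45 [-5.7  5.7]
-25 [-5.2  5.7]
30.5333
```

View pics/w5.png

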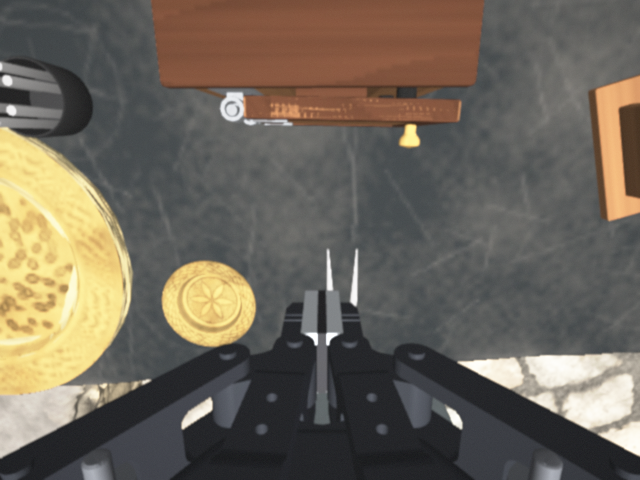

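The door hangs shut within about 0.7° of parallel to the front, but that stop had no real reaction force. I'll press again in small steps, using settled force readings.

Run:
```python
from h import *
n=rot(down(-3.95))@np.array([1,0,0]); q=down(86)
c0=np.array([540.5,10.7,118.])
b=c0-60*n; b[2]=250; bot.move_to(b,q); b[2]=118; bot.servo_line(b,speed=130)
bot.servo_line(c0-6*n,speed=80); bot.dwell(.3)
F0=np.mean([(bot.dwell(.03),bot.read_state()['ft_force'])[1] for _ in range(5)],0)
for k in range(24):
    bot.servo_line(c0+(-4+.5*k)*n,speed=10); bot.dwell(.12)
    f=np.mean([(bot.dwell(.02),bot.read_state()['ft_force'])[1] for _ in range(4)],0)-F0; print(-4+.5*k,round(f@n,2),end=' | ')
    if f@n<-3: break
print(bot.read_state()['clock'],bot.read_state()['ee_pos'])
p=c0+(-4+.5*k)*n
bot.servo_line(p-5*n,speed=6); p=p-60*n; bot.servo_line(p,speed=80)
p[2]=230; bot.servo_line(p,speed=130)
bot.move_to([480,60,230],down(-4)); bot.dwell(.3)
c=cam('wrist')
h=np.load('hinge.npy'); Q=cloud(c).reshape(-1,3); Q=Q[~np.isnan(Q[:,0])]
t=np.radians(-3.95); L=(Q-h)@np.array([[np.cos(t),-np.sin(t)],[np.sin(t),np.cos(t)],[0,0]])
m=(Q[:,2]>127)&(Q[:,2]<136.5)&(L[:,0]>-30)&(L[:,0]<6)&(L[:,1]<-12)&(L[:,1]>-128)
vx=cv2.fitLine(L[m].astype(np.float32),cv2.DIST_HUBER,0,.01,.01).ravel(); print('tilt',np.degrees(np.arctan2(vx[0],vx[1])))
print(bot.read_state()['clock'])
```

```text
-4.0 0.29 | -3.5 0.11 | -3.0 -0.2 | -2.5 0.04 | -2.0 0.02 | -1.5 -0.1 | -1.0 0.01 | -0.5 -0.58 | 0.0 -0.24 | 0.5 -2.79 | 1.0 -7.19 | 39.3333 [541.03727423  10.64113056 117.95804947]
tilt 0.7600609
43.9833
```

Contact was firm this time, and the tilt is unchanged, so the door rests on the stops. The arm is clear.

```bash
python3 -c "
from h import *
print(bot.finish_job())"
```

```text
the job is handed in; nothing more can be done
None
```

The door is hung on both pintles, swung shut against the bump stops (about 0.8° off parallel to the front by camera), the arm is clear and the job is handed in at about 44 s; I kept clear of the dish, tin and punches but didn't re-measure them.

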